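# Press a spice shaker's cap home in a trigger bar clamp, then let it go

## Robot

A 6-joint arm with a two-finger parallel gripper is mounted at the origin on the work surface. World frame = base frame: x ahead of the robot, y to its left, z up, the work surface at z = 0. Lengths are in m, angles in degrees, forces in N, time in s.
With the tool pointing down it reaches from about 0.25 to 0.725 m from the base axis. Payload 9.7 kg.
Tool frame: the origin (TCP) lies midway between the tips of the shut fingers; the grasp point (between the pads) lies 19 mm behind it; z points along the fingers, y is the line along which they close (so a half turn about z gives the same grasp; the last joint's range is limited). The gripper opens to 85 mm and grips with 20 to 120 N. Pads are 22 mm wide; open, the fingers measure 114 mm over their backs; the gripper's body (76 mm by 85 mm) begins 54 mm behind the grasp point. The pads swing forward as they close: fully open they stand 13 mm farther back than shut.
Start: joints at [63.312, 4.979, 10.078, 95.1, 0, 90], TCP at [0.247, 0.491, 0.231] pointing down, gripper open.
Joint ranges: [-179.16, 179.16], [-48.56, 103.87], [-65.8, 70.77], [-126.05, 130.52], [-82.76, 87.17], [-180, 180]. Speed limits (degrees/s): [127.2, 127.2, 147.25, 180, 180, 180].

## Interface

Orientations are given as [roll, pitch, yaw] about the fixed x, y, z axes, in that order (R = Rz(yaw) Ry(pitch) Rx(roll)).
In Python, from workcell import bot gives the robot as it stands. The module is installed in compiled form; this text tells all that it offers.
- The arm moves only by the tool send_rows, never from a script. Its argument "moves" is one flat list of numbers, 7 for each row, row after row: the shift along the world's x, y, z normalised to -1 to 1, where 1 is 0.025 m, then the turn, a rotation vector about the world's x, y, z normalised to -1 to 1, where 1 is 0.15 rad, then the closure, from -1 (fully open) to 1 (shut), so that 0 is half open. A call has 1 to 8 rows; each row shifts and turns the commanded pose from where the row before left it; what a row does not reach is not made up. A row lasts 1/8 s, in which the tool goes at most 62.5 mm and 10.7 degrees, less where a joint would pass 70% of its speed; a pose out of reach is approached as far as the arm can. A call with a number of a shift or a turn outside -1 to 1 is refused whole. A call with a gripper value outside its range is refused whole. The fingers move at their own pace and stop on an object; "squeeze" is the grip in N (left out, the last holds). Time passes only in rows, so rows that do not move let the fingers close. It gives the time, the measured TCP pose, the force, the opening and the grip force at its end, in the units of the state.
- bot.get_obs(): the state, without advancing time (a new reading comes with each control period).
- bot.camera(name): name is "side" or "top"; returns a dict with "color" (400x640x3 uint8, red, green, blue), "camera_matrix" (3x3 intrinsics, pixels), "D" ([k1, k2, p1, p2, k3] as OpenCV has them; the pictures are not rectified), "R" (3x3) and "t" (3): a world point X has camera coordinates R X + t. Camera axes: x right, y down, z forward; pixel columns grow to the right and rows downward; lengths in m; the calibration is good to about 2 mm. A picture is of the moment at which its call begins. There is no depth.
- bot.job_done(): hands the job in; it is judged then, once.
Trained networks look in the newest picture that a camera, given by its name, has taken for a name from the list of things; names that differ only in an ending like _2 or _b are one class to them, and where a whole thing is asked for, a point or a joint stands for the part that bears it (a point fixed in the world has none). Each returns a list of dicts, best first, with "p" (0 to 1); they miss things now and then, are a little off and sometimes report something else, mostly with a low value. They report only what shows in the picture. A call takes as long as a camera call.
- bot.boxes_of(camera, query): "extent" ([left, top, right, bottom] in pixels, round what is visible of it).
- bot.trace(camera, query): "region" (400x640 bool, what is visible of it) and "extent" ([left, top, right, bottom] in pixels, round what is visible of it).
- bot.landmark_of(camera, query): "pixel" ([column, row] in pixels: a listed point, or the origin of a listed thing).
The state is a dict: "time": time; "q": joint angles; "qd": joint speeds; "joint_efforts": joint torques, N m; "ee_pos": TCP position; "tcp_rot": TCP orientation; "wrist_force": force on the tool from outside, world axes, zero at the start; "torque": the same for the moment, N m; "opening": finger opening in m; "grasp_force": force on a finger pad.
Only numpy, scipy, OpenCV 4.12 (cv2) and the standard library are available. Lean on these libraries where they do the work, as an engineer would, in place of code of your own. Each camera call takes 0.05 s, during which the arm holds its last target. There are 200 camera calls.

## Task

The spice shaker lying in the bar clamp has its steel cap only part-way on: squeeze the clamp's trigger against its grip, stroke after stroke, so that the jaw walks up and presses the cap fully home, but gently, because the thin glass cracks if it is clamped hard once the cap is seated. Then press the red release tab until the jaw has sprung all the way back open, and leave the shaker lying in its cradle. Work only the trigger and the tab: do not push the jaw or the shaker by hand, and leave the other things on the counter where they are.

Things in the scene. Friction and masses are not known exactly. Their poses are not given: they have to be found in the camera images.
- clamp: Bar clamp on a fixed pale wooden board 480 x 170 x 18 mm. Origin on the counter under its centre line; z up; x along the bar, the way the jaw advances. Along x, mm: handle -200, red tab -115, blue ratchet cheeks -95 to -49 (58 high), blue jaw block (94 high), blue V cradle 56 to 141 with the shaker's axis at height 68 over the centre line, blue back stop at the end.
- handle (a point): Point mid-way between the upright grip and trigger at rest, 80 mm up, fixed to the clamp. Black grip: 18 thick, 34 wide, outer face 29 mm to -x, top at 97 mm. Orange trigger: 12 thick, 30 wide, outer face 29 mm to +x, top at 95. Over both: 58 mm at rest, 38 squeezed; free all round above 60 mm. Squeezed, both move in equally, 10 mm each.
- trigger (a joint): How far the trigger has moved in, m (the grip moves in as much, geared to it): 0 let go (it springs back), 0.010 fully squeezed. Squeeze per finger: free stroke 6 to 8 N; seating the cap about 14 to 16 N; about 22 N or more once the cap is seated overloads the glass. Let it go fully before each new stroke and before pressing the tab.
- bar (a joint): Position of the jaw and its ladder-like ratchet bar along the clamp's x, m: 0 fully open, at most 0.075. A full squeeze moves it 12 mm (two 6 mm teeth); it holds when the trigger is let go, dropping back less than a tooth. The pad face is at the clamp's x = 10 mm + this. A spring of about 5 N pulls it open when the tab is pressed.
- jaw: Blue jaw block 14 x 40 x 64 mm that rides on the bar and carries a round black pad, 34 mm across, backed by a stiff spring of about 9 N per mm. Its frame coincides with the clamp's when open, so its origin is no point on the block.
- pad_face (a point): Centre of the pad's face that meets the cap, 68 mm above the counter.
- stop_face (a point): Centre of the back stop's face that the shaker's foot comes up against, 68 mm above the counter.
- stop (a joint): How far the back stop is set forward, m: 0 to 0.015, locked where it is set; its face is at the clamp's x = 160 mm minus this.
- shaker: Amber glass spice shaker with a yellow band, lying loose in the cradle: glass 46 mm across, 85 long, 0.2 kg. Origin at the centre of the glass on its axis; x from cap to foot, along the clamp's x. It lies 2 to 32 mm short of the back stop and slides when pushed. Foot on the stop and cap home, the cap's face is 103 mm before the stop face. The jaw pressing with more than 25 N cracks it.
- cap (a joint): How far the steel cap is pushed on, m: 0 is 9 mm proud, 0.009 is fully home; it starts at 0 to 0.004 and moves stiffly (about 9 N).
- cap_face (a point): Centre of the steel cap's outer face (42 mm across, 18 mm long), towards the jaw.
- tab (a point): Centre of the top of the red release tab, 28 mm along x by 32 wide, about 66 mm above the counter. It is the end of a rocker hinged 40 mm further along the clamp's x and 15 mm lower; it springs back up when let go.
- release (a joint): Angle of the release tab, rad: 0 up, 0.32 fully down (about 13 mm lower). The jaw lets go at about 0.15 to 0.25 (6 to 10 mm); pressing takes 4 to 10 N, up to about 16 N while the jaw is under load. The jaw springs back in about half a second while the tab is held down; otherwise it catches on the next tooth.
- spice_a: Bystander: standing amber spice shaker with paper label, 46 mm across, 103 mm tall, on the clamp's board beside the cradle. Origin at the middle of its underside.
- spice_b: Bystander: clear spice shaker with red lid, 46 mm across, 103 mm tall. Origin at the middle of its underside.
- sauce: Bystander: sauce bottle, 60 mm across, 190 mm tall. Origin at the middle of its underside.
- bowl: Bystander: white bowl, 120 mm across, 55 mm tall. Origin at the middle of its underside.
- canister: Bystander: open steel canister, 100 mm across, 120 mm tall. Origin at the middle of its underside.
- cup: Bystander: white cup, 76 mm across, 90 mm tall. Origin at the middle of its underside.
- ladle: Bystander: steel spoon lying on the counter, 240 mm long. Origin under its middle.
- spare_cap: Bystander: loose steel cap, 42 mm across, 18 mm tall, on the clamp's board. Origin at the middle of its underside.

How it is judged:
By the outcome, as a careful person would: the job done as asked, in the order asked, and still so for the second after the job is handed in, with the robot touching nothing.
It also fails if it takes over 58 s, if anything falls off the work surface, if the arm or the gripper's body presses on something with over 40 N, if the wrist force passes 120 N, or if a joint passes its speed limit or range.

## Working session

There is one attempt and no reset: what is moved stays moved. The work goes in short steps, Python scripts to look and compute and a tool call to move; the robot and the scene stay as the last step left them, time stands still between calls to the robot, and variables do not carry over. Pictures are saved under pics/ and viewed, at most 10 in all, crops included, and the job is handed in when it is done.

Besides the shell and the picture viewer there is one more tool, called after ">>>" as name(argument=value, ...), one argument or row to a line, values as JSON. send_rows: Moves the arm, as the interface text tells. Its arguments: {"type":"object","properties":{"moves":{"type":"array"},"squeeze":{"type":"number"}},"required":["moves"]}

```bash
mkdir -p pics
cat > h.py <<'E'
import numpy as np, cv2
from workcell import bot
C={}
def cam(n,save=None):
    c=bot.camera(n); C[n]=c
    if save: cv2.imwrite('pics/'+save,cv2.cvtColor(c['color'],cv2.COLOR_RGB2BGR))
    return c
def ray(n,px):
    c=C[n]; u=cv2.undistortPoints(np.array([[px]],float),np.array(c['camera_matrix']),np.array(c['D']))[0,0]
    R=np.array(c['R']);t=np.array(c['t']).ravel()
    d=R.T@np.array([u[0],u[1],1]); return -R.T@t,d/np.linalg.norm(d)
def atz(n,px,z):
    o,d=ray(n,px); return o+d*(z-o[2])/d[2]
def tri(p1,p2):
    (o1,d1),(o2,d2)=ray('top',p1),ray('side',p2)
    s=np.linalg.lstsq(np.c_[d1,-d2],o2-o1,rcond=None)[0]
    a,b=o1+d1*s[0],o2+d2*s[1]; return (a+b)/2,np.linalg.norm(a-b)
def proj(n,X):
    c=C[n]; return cv2.projectPoints(np.array(X,float).reshape(-1,1,3),cv2.Rodrigues(np.array(c['R']))[0],np.array(c['t'],float),np.array(c['camera_matrix']),np.array(c['D']))[0][:,0]
E
python3 - <<'E'
from h import *
np.set_printoptions(precision=4,suppress=True)
cam('top','t0.png');cam('side','s0.png')
Z=dict(handle=.08,tab=.066,pad_face=.068,stop_face=.068,cap_face=.068,clamp=0,shaker=.068)
for k,z in Z.items():
    L={n:bot.landmark_of(n,k) for n in('top','side')}
    for n in L:
        for e in L[n][:2]: print(k,n,round(e['p'],2),np.round(e['pixel'],1),atz(n,e['pixel'],z))
    if L['top'] and L['side']: print('  tri',tri(L['top'][0]['pixel'],L['side'][0]['pixel']))
o=bot.get_obs();print(o['ee_pos'],o['tcp_rot'],o['opening'],o['wrist_force'])
for n in C: print(n,ray(n,[320,200]))
E
```

```text
handle top 0.65 [348.8 229.3] [ 0.4733 -0.1014  0.08  ]
handle side 0.79 [358.5 179.8] [ 0.4833 -0.1234  0.08  ]
  tri (array([ 0.4768, -0.0999,  0.0969]), np.float64(0.008091255878949976))
tab top 0.68 [324.5 230.7] [ 0.4701 -0.0168  0.066 ]
tab side 0.5 [355.4 204.9] [ 0.4784 -0.0221  0.066 ]
  tri (array([ 0.4739, -0.0164,  0.0707]), np.float64(0.007835271756686584))
pad_face top 0.45 [349.4 230.6] [ 0.4691 -0.1042  0.068 ]
pad_face top 0.39 [289.3 229. ] [0.4778 0.1068 0.068 ]
pad_face side 0.48 [352.4 232.6] [0.4705 0.0956 0.068 ]
  tri (array([ 0.4849, -0.1166, -0.1231]), np.float64(0.02009678853783525))
stop_face top 0.54 [252.1 233.4] [0.4642 0.2377 0.068 ]
stop_face side 0.79 [345.  274.4] [0.4672 0.2432 0.068 ]
  tri (array([0.4661, 0.2385, 0.063 ]), np.float64(0.0035290868565031027))
cap_face top 0.49 [288.2 233.1] [0.4635 0.1109 0.068 ]
cap_face side 0.66 [350.5 236.7] [0.4731 0.112  0.068 ]
cap_face side 0.21 [295.4 364.2] [0.5263 0.495  0.068 ]
  tri (array([0.4683, 0.1113, 0.0677]), np.float64(0.009661479430747067))
clamp top 0.93 [293.7 233.5] [0.4636 0.0943 0.    ]
clamp side 0.97 [351.4 249.2] [0.4726 0.0868 0.    ]
clamp side 0.52 [321.6 274.4] [0.5341 0.191  0.    ]
  tri (array([0.4675, 0.0944, 0.0075]), np.float64(0.008309770278827502))
shaker top 0.8 [266.2 227.1] [0.4856 0.188  0.068 ]
shaker side 0.66 [349.7 253.8] [0.4662 0.1737 0.068 ]
shaker side 0.65 [252.  229.3] [0.731  0.1288 0.068 ]
  tri (array([0.475 , 0.1861, 0.08  ]), np.float64(0.02040170645597084))
[0.247  0.4914 0.2313] [179.998   -0.0004 153.3107] 0.0853879917578601 [-0.5888 -0.0228  0.0303]
top (array([0.4151, 0.019 , 1.8455]), array([ 0.0916, -0.0121, -0.9957]))
side (array([0.3675, 0.9853, 0.8718]), array([ 0.1619, -0.772 , -0.6146]))
```

Run:
```python
import cv2
a=cv2.imread('pics/t0.png');b=cv2.imread('pics/s0.png')
cv2.imwrite('pics/c1.png',cv2.resize(a[170:290,220:380],None,fx=5,fy=5,interpolation=2)[:600])
cv2.imwrite('pics/c2.png',cv2.resize(b[140:320,260:460],None,fx=3.3,fy=3.3,interpolation=2))
```

```text
(no output)
```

View pics/c1.png

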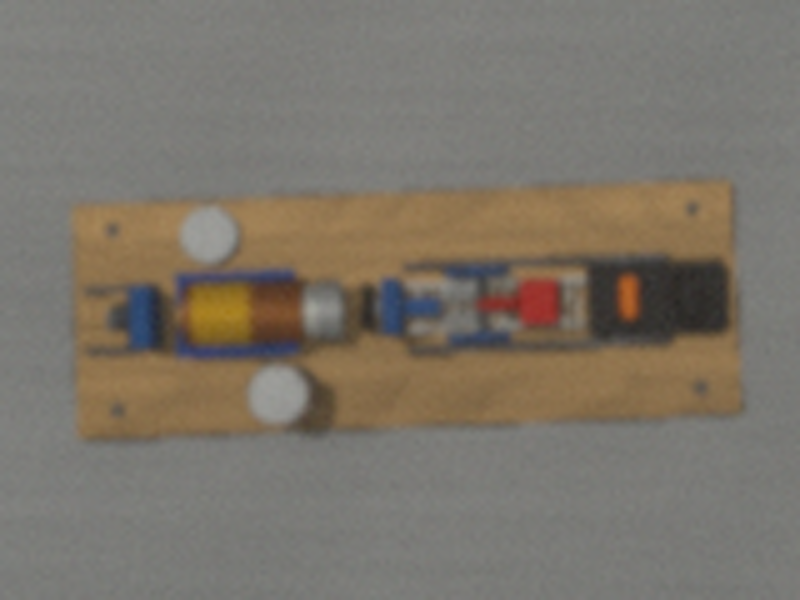

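View pics/c2.png

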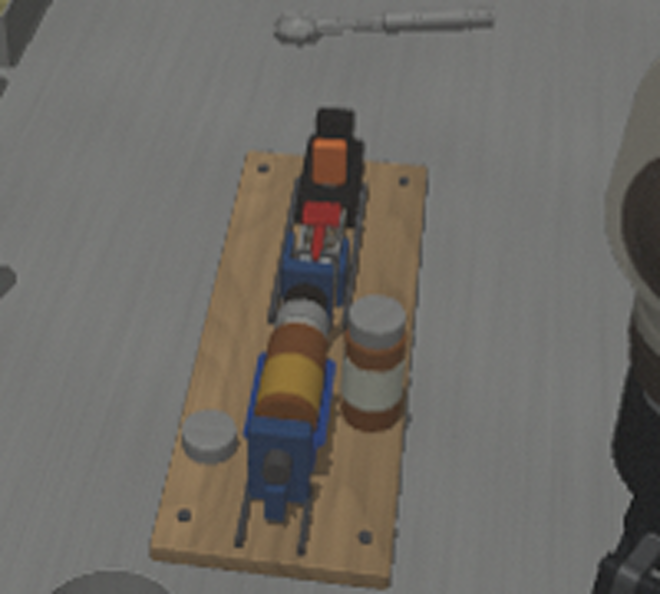

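View pics/s0.png

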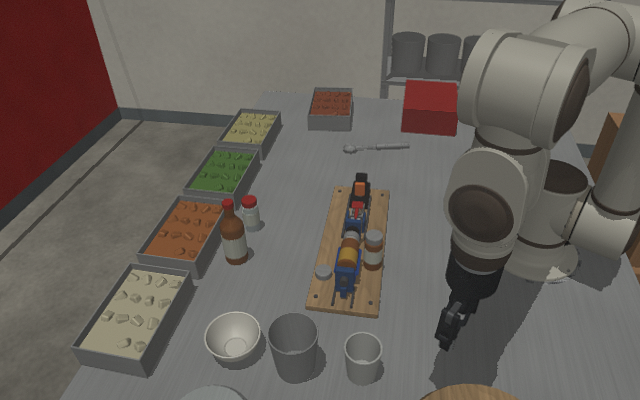

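Run:
```python
from h import *
np.set_printoptions(precision=4,suppress=True)
cam('top')
px=np.array([[76,207],[733,181],[742,412],[82,438]])/5+[220,170]
W=np.array([atz('top',p,.018) for p in px]);print(W)
c=W.mean(0); d=(W[0]+W[3]-W[1]-W[2])[:2]; 
print('len',np.linalg.norm(W[0]-W[1]),np.linalg.norm(W[1]-W[2]),c,'yaw',np.degrees(np.arctan2(d[1],d[0])))
for nm,p,z in[('trigger top',[627,297],.095),('grip top',[705,297],.097),('tab',[540,302],.066),('jaw top',[391,306],.094),('capface',[346,308],.068+.021),('foot',[185,313],.091),('stopfacetop',[162,315],.09)]:
    print(nm,atz('top',np.array(p)/5+[220,170],z))
```

```text
[[ 0.5461  0.3051  0.018 ]
 [ 0.5581 -0.1721  0.018 ]
 [ 0.3912 -0.1745  0.018 ]
 [ 0.3794  0.3007  0.018 ]]
len 0.4772843926058231 0.16689013653476303 [0.4687 0.0648 0.018 ] yaw 91.43378593757946
trigger top [ 0.4726 -0.0886  0.095 ]
grip top [ 0.4717 -0.1425  0.097 ]
tab [ 0.471  -0.0291  0.066 ]
jaw top [0.4688 0.0748 0.094 ]
capface [0.468  0.1062 0.089 ]
foot [0.4661 0.2179 0.091 ]
stopfacetop [0.4649 0.234  0.09  ]
```

```bash
cat >> h.py <<'E'
def clamp(X,o,yaw):
    c,s=np.cos(np.radians(yaw)),np.sin(np.radians(yaw)); X=np.atleast_2d(X)
    return np.c_[o[0]+c*X[:,0]-s*X[:,1],o[1]+s*X[:,0]+c*X[:,1],X[:,2]]
def box(im,n,lo,hi,o,yaw,off,f,col):
    P=np.array([[x,y,z] for x in(lo[0],hi[0]) for y in(lo[1],hi[1]) for z in(lo[2],hi[2])])/1000
    q=((proj(n,clamp(P,o,yaw))+.5-off)*f).astype(int)
    for i in range(8):
        for b in(1,2,4):
            if not i&b: cv2.line(im,tuple(map(int,q[i])),tuple(map(int,q[i|b])),col,1)
E
python3 - <<'E'
from h import *
o=(.469,.085);yaw=91.5;ims=[]
for n,off,w,h in(('top',(285,195),100,70),('side',(320,160),100,150)):
    c=cam(n);f=800//w if n=='top' else 4
    im=cv2.cvtColor(c['color'],cv2.COLOR_RGB2BGR)[off[1]:off[1]+h,off[0]:off[0]+w]
    im=cv2.resize(im,None,fx=f,fy=f,interpolation=2)
    for lo,hi,col in[((-229,-17,60),(-211,17,97),(255,255,255)),((-183,-15,60),(-171,15,95),(255,255,0)),((-129,-16,60),(-101,16,66),(0,255,0)),((-95,-20,18),(-49,20,58),(255,0,255)),((56,-23,45),(141,23,91),(0,255,255))]:
        box(im,n,lo,hi,o,yaw,np.array(off),f,col)
    cv2.imwrite(f'pics/o_{n}.png',im)
E
```

```text
(no output)
```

View pics/o_top.png

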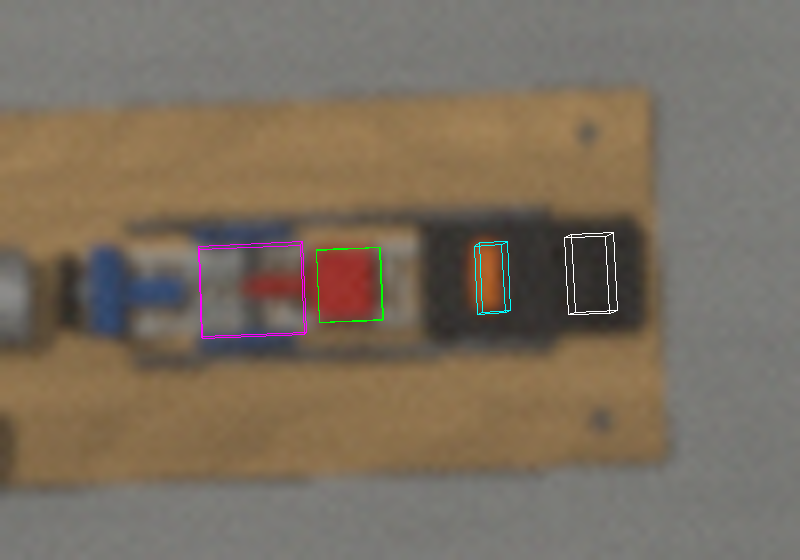

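View pics/o_side.png

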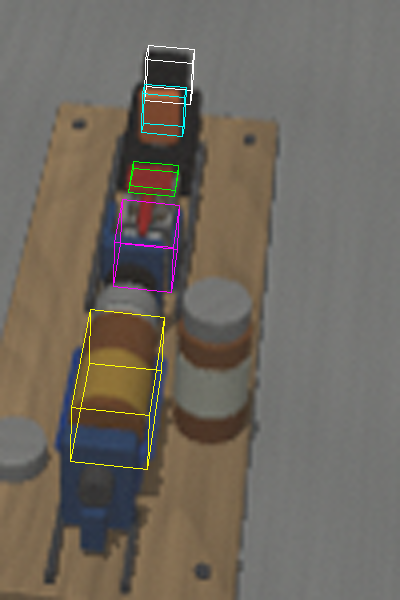

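>>> send_rows(
  moves=[0.38,-1,0,0,0,-0.735,-1,0.38,-1,0,0,0,-0.735,-1,0.38,-1,0,0,0,-0.735,-1,0.38,-1,0,0,0,-0.735,-1,0.38,-1,0,0,0,-0.735,-1,0.38,-1,0,0,0,-0.735,-1,0.38,-1,0,0,0,-0.735,-1,0.38,-1,0,0,0,-0.735,-1],
  squeeze=20,
)

```text
time: 1.95
ee_pos: [0.3232, 0.2906, 0.2314]
tcp_rot: [180.0, -0.0, 102.6]
wrist_force: [0.8, -0.4, 1.2]
opening: 0.0855
grasp_force: 0.0
```

>>> send_rows(
  moves=[0.38,-1,0,0,0,-0.735,-1,0.38,-1,0,0,0,-0.735,-1,0.38,-1,0,0,0,-0.735,-1,0.38,-1,0,0,0,-0.735,-1,0.38,-1,0,0,0,-0.735,-1,0.38,-1,0,0,0,-0.735,-1,0.38,-1,0,0,0,-0.735,-1,0.38,-1,0,0,0,-0.735,-1],
)

```text
time: 2.95
ee_pos: [0.3993, 0.0905, 0.2314]
tcp_rot: [180.0, -0.0, 52.0]
wrist_force: [-0.1, -0.3, 0.3]
opening: 0.0853
grasp_force: 0.0
```

>>> send_rows(
  moves=[0.38,-1,0,0,0,-0.735,-1,0.38,-1,0,0,0,-0.735,-1,0.38,-1,0,0,0,-0.735,-1,0.38,-1,0,0,0,-0.735,-1,0.38,-1,0,0,0,-0.735,-1,0.38,-1,0,0,0,-0.735,-1,0.38,-1,0,0,0,-0.735,-1,0.38,-1,0,0,0,-0.735,-1],
)

```text
time: 3.95
ee_pos: [0.4753, -0.1095, 0.2314]
tcp_rot: [180.0, -0.0, 1.5]
wrist_force: [0.7, 0.7, -0.4]
opening: 0.0854
grasp_force: 0.0
```

>>> send_rows(
  moves=[-0.04,-0.06,-1,0,0,0,-1,0,0,-1,0,0,0,-1,0,0,-1,0,0,0,-1,0,0,-1,0,0,0,-1,0,0,-1,0,0,0,-1,0,0,0,0,0,0,-1],
)

```text
time: 4.7
ee_pos: [0.473, -0.1098, 0.1048]
tcp_rot: [-180.0, 0.2, 1.7]
wrist_force: [-0.1, -0.3, 0.0]
opening: 0.0855
grasp_force: 0.0
```

Run:
```python
from h import *
o=(.469,.089);yaw=91.5
n='side';off=(310,130);f=6;c=cam(n)
im=cv2.resize(cv2.cvtColor(c['color'],cv2.COLOR_RGB2BGR)[off[1]:off[1]+100,off[0]:off[0]+100],None,fx=f,fy=f,interpolation=2)
for lo,hi,col in[((-229,-17,60),(-211,17,97),(255,255,255)),((-183,-15,60),(-171,15,95),(255,255,0)),((-129,-16,60),(-101,16,66),(0,255,0))]: box(im,n,lo,hi,o,yaw,np.array(off),f,col)
cv2.imwrite('pics/a_side.png',im)
```

```text
(no output)
```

View pics/a_side.png

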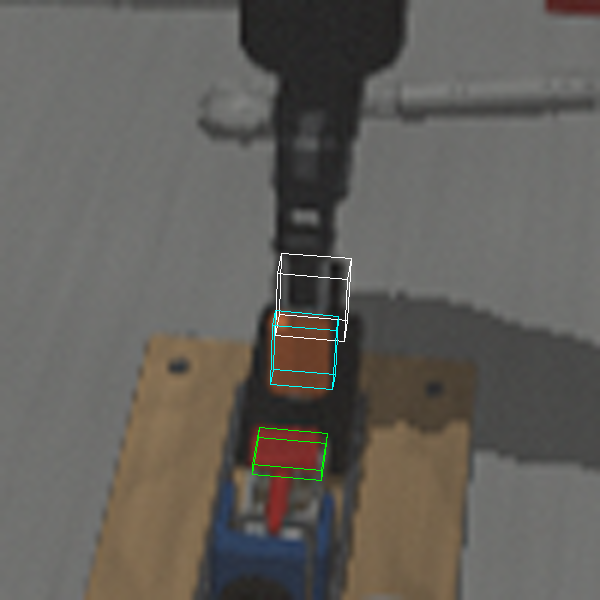

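>>> send_rows(
  moves=[0.03,-0.03,-0.6,0,0,0,-1,0,0,-0.6,0,0,0,-1,0,0,-0.4,0,0,0,-1,0,0,0,0,0,0,-0.6,0,0,0,0,0,0,-0.4,0,0,0,0,0,0,-0.3],
)

```text
time: 5.5
ee_pos: [0.4749, -0.1124, 0.0671]
tcp_rot: [179.8, -0.0, 1.6]
wrist_force: [-2.2, -9.8, 0.6]
opening: 0.0556
grasp_force: 4.9
```

>>> send_rows(
  moves=[0,-0.08,0,0,0,0,-0.35,0,0,0,0,0,0,-0.25],
)

```text
time: 5.75
ee_pos: [0.475, -0.1128, 0.0672]
tcp_rot: [-180.0, -0.1, 1.7]
wrist_force: [-3.1, 1.2, 5.5]
opening: 0.0534
grasp_force: 6.4
```

Centred now; squeeze on through the first stroke.

>>> send_rows(
  moves=[0,0,0,0,0,0,-0.15,0,0,0,0,0,0,-0.05,0,0,0,0,0,0,0.05,0,0,0,0,0,0,0.15,0,0,0,0,0,0,0.15],
)

```text
time: 6.38
ee_pos: [0.4756, -0.1128, 0.0679]
tcp_rot: [180.0, -0.2, 1.7]
wrist_force: [-2.3, 1.8, 8.5]
opening: 0.0369
grasp_force: 19.7
```

>>> send_rows(
  moves=[0,0,0,0,0,0,-0.2,0,0,0,0,0,0,-0.6,0,0,0,0,0,0,-0.6],
)

```text
time: 6.75
ee_pos: [0.4747, -0.1128, 0.0662]
tcp_rot: [-180.0, 0.0, 1.7]
wrist_force: [-0.6, 1.4, 0.4]
opening: 0.0682
grasp_force: 0.0
```

```bash
cat > m.py <<'E'
from h import *
cam('top');cam('side')
for k in('pad_face','cap_face','stop_face','shaker'):
    for n in C:
        for e in bot.landmark_of(n,k)[:2]: print(k,n,round(e['p'],2),np.round(e['pixel'],1),(atz(n,e['pixel'],.068)-[.469,.089,0])[1].round(4))
E
python3 m.py
```

```text
pad_face top 0.38 [289.7 230.7] 0.0165
pad_face side 0.41 [349.4 234.4] 0.0148
cap_face top 0.57 [288.7 234.3] 0.0201
cap_face top 0.27 [306.  154.5] -0.0442
cap_face side 0.71 [343.6 273.7] 0.1526
cap_face side 0.58 [350.2 236.8] 0.0235
stop_face top 0.4 [253.3 232.1] 0.1445
stop_face side 0.78 [346.1 273.2] 0.15
stop_face side 0.37 [350.3 233.3] 0.0102
shaker top 0.6 [264.2 227.5] 0.1061
shaker top 0.59 [195.1 254.8] 0.3492
shaker side 0.64 [348.6 257. ] 0.0961
```

>>> send_rows(
  moves=[0,0,0,0,0,0,-0.36,0,0,0,0,0,0,-0.2,0,0,0,0,0,0,-0.1,0,0,0,0,0,0,0,0,0,0,0,0,0,0.06,0,0,0,0,0,0,0.06],
)

```text
time: 8.0
ee_pos: [0.4754, -0.1128, 0.0676]
tcp_rot: [180.0, -0.1, 1.7]
wrist_force: [-1.0, 1.9, 9.8]
opening: 0.0401
grasp_force: 6.2
```

>>> send_rows(
  moves=[0,0,0,0,0,0,0.12,0,0,0,0,0,0,0.12],
)

```text
time: 8.25
ee_pos: [0.4754, -0.1128, 0.0677]
tcp_rot: [180.0, -0.1, 1.7]
wrist_force: [-2.5, 2.0, 10.7]
opening: 0.0376
grasp_force: 8.6
```

>>> send_rows(
  moves=[0,0,0,0,0,0,-0.2,0,0,0,0,0,0,-0.6,0,0,0,0,0,0,-0.6],
)

```text
time: 8.62
ee_pos: [0.4746, -0.1128, 0.0661]
tcp_rot: [-180.0, 0.0, 1.7]
wrist_force: [0.2, -0.1, -0.4]
opening: 0.0683
grasp_force: 0.0
```

>>> send_rows(
  moves=[0,0,0,0,0,0,-0.36,0,0,0,0,0,0,-0.25,0,0,0,0,0,0,-0.2,0,0,0,0,0,0,-0.15,0,0,0,0,0,0,-0.15],
)

```text
time: 9.25
ee_pos: [0.475, -0.1128, 0.067]
tcp_rot: [180.0, -0.0, 1.7]
wrist_force: [-1.8, 1.4, 6.9]
opening: 0.0492
grasp_force: 4.8
```

>>> send_rows(
  moves=[0,0,0,0,0,0,-0.1,0,0,0,0,0,0,-0.05,0,0,0,0,0,0,-0.05],
)

```text
time: 9.62
ee_pos: [0.4751, -0.1128, 0.0674]
tcp_rot: [180.0, -0.1, 1.7]
wrist_force: [-3.3, 1.4, 9.8]
opening: 0.045
grasp_force: 7.8
```

>>> send_rows(
  moves=[0,0,0,0,0,0,0,0,0,0,0,0,0,0.03,0,0,0,0,0,0,0.03],
)

```text
time: 10.0
ee_pos: [0.4752, -0.1128, 0.0677]
tcp_rot: [180.0, -0.1, 1.7]
wrist_force: [-4.0, 1.7, 11.8]
opening: 0.0418
grasp_force: 11.9
```

>>> send_rows(
  moves=[0,0,0,0,0,0,0.08,0,0,0,0,0,0,0.12,0,0,0,0,0,0,0.12],
)

```text
time: 10.38
ee_pos: [0.4752, -0.1128, 0.0682]
tcp_rot: [180.0, -0.1, 1.7]
wrist_force: [-4.9, 2.0, 15.6]
opening: 0.038
grasp_force: 12.8
```

```bash
python3 m.py
```

```text
pad_face top 0.35 [281.6 231.4] 0.045
pad_face top 0.2 [260.9 226.5] 0.1177
pad_face side 0.54 [252.1 230.5] 0.0442
pad_face side 0.38 [241.  255.6] 0.1382
cap_face top 0.49 [281.2 232.7] 0.0464
cap_face side 0.56 [349.2 242.2] 0.0438
stop_face top 0.46 [250.9 229.6] 0.1529
stop_face side 0.58 [346.8 276.2] 0.1591
shaker top 0.64 [262.4 227.6] 0.1124
shaker top 0.31 [307.8 157. ] -0.0505
shaker side 0.62 [349.2 263.2] 0.1165
shaker side 0.58 [324.6 275. ] 0.1646
```

>>> send_rows(
  moves=[0,0,0,0,0,0,-0.2,0,0,0,0,0,0,-0.6,0,0,0,0,0,0,-0.6],
)

```text
time: 11.25
ee_pos: [0.4747, -0.1129, 0.066]
tcp_rot: [180.0, 0.0, 1.7]
wrist_force: [-0.1, -0.7, -0.3]
opening: 0.0684
grasp_force: 0.0
```

>>> send_rows(
  moves=[0,0,0,0,0,0,-0.36,0,0,0,0,0,0,-0.3,0,0,0,0,0,0,-0.25,0,0,0,0,0,0,-0.25],
)

```text
time: 11.75
ee_pos: [0.4748, -0.1128, 0.0669]
tcp_rot: [-180.0, -0.0, 1.7]
wrist_force: [-3.5, 0.8, 8.2]
opening: 0.0536
grasp_force: 13.0
```

>>> send_rows(
  moves=[0,0,0,0,0,0,-0.2,0,0,0,0,0,0,-0.18,0,0,0,0,0,0,-0.18],
)

```text
time: 12.12
ee_pos: [0.4748, -0.1128, 0.0674]
tcp_rot: [180.0, -0.0, 1.7]
wrist_force: [-4.7, 0.8, 10.6]
opening: 0.0508
grasp_force: 12.9
```

>>> send_rows(
  moves=[0,0,0,0,0,0,-0.15,0,0,0,0,0,0,-0.13,0,0,0,0,0,0,-0.13],
)

```text
time: 12.5
ee_pos: [0.4748, -0.1128, 0.0677]
tcp_rot: [180.0, -0.1, 1.7]
wrist_force: [-6.1, 1.3, 14.1]
opening: 0.0484
grasp_force: 11.9
```

>>> send_rows(
  moves=[0,0,0,0,0,0,-0.1,0,0,0,0,0,0,-0.09,0,0,0,0,0,0,-0.09],
)

```text
time: 12.88
ee_pos: [0.4749, -0.1128, 0.068]
tcp_rot: [180.0, -0.1, 1.7]
wrist_force: [-6.0, 2.8, 15.0]
opening: 0.0467
grasp_force: 12.2
```

>>> send_rows(
  moves=[0,0,0,0,0,0,-0.07,0,0,0,0,0,0,-0.05,0,0,0,0,0,0,-0.05],
)

```text
time: 13.25
ee_pos: [0.4749, -0.1128, 0.0682]
tcp_rot: [180.0, -0.1, 1.7]
wrist_force: [-7.9, 1.5, 17.8]
opening: 0.0452
grasp_force: 15.6
```

>>> send_rows(
  moves=[0,0,0,0,0,0,-0.03,0,0,0,0,0,0,-0.01,0,0,0,0,0,0,-0.01],
)

```text
time: 13.62
ee_pos: [0.4749, -0.1128, 0.0683]
tcp_rot: [180.0, -0.1, 1.7]
wrist_force: [-7.0, 2.2, 18.2]
opening: 0.0445
grasp_force: 17.7
```

>>> send_rows(
  moves=[0,0,0,0,0,0,0.0,0,0,0,0,0,0,0.0],
)

```text
time: 13.88
ee_pos: [0.4749, -0.1128, 0.0683]
tcp_rot: [180.0, -0.1, 1.7]
wrist_force: [-8.5, 1.8, 17.9]
opening: 0.0444
grasp_force: 17.7
```

```bash
python3 m.py
python3 - <<'E'
from h import *
ims=[]
for n,off in(('top',(245,205)),('side',(315,215))):
    c=cam(n);w,h=(66,50)
    ims.append(cv2.resize(cv2.cvtColor(c['color'],cv2.COLOR_RGB2BGR)[off[1]:off[1]+h,off[0]:off[0]+w],None,fx=6,fy=6,interpolation=2))
cv2.imwrite('pics/seat.png',np.hstack(ims))
E
```

```text
pad_face top 0.47 [279.3 231.6] 0.0531
pad_face side 0.39 [351.9 245.5] 0.0546
cap_face top 0.48 [280.8 237.1] 0.048
cap_face top 0.41 [280.1 232.5] 0.0503
cap_face side 0.58 [350.  240.9] 0.0387
stop_face top 0.44 [252.3 230.8] 0.148
stop_face side 0.76 [344.4 276.1] 0.1598
stop_face side 0.32 [236.6 348.8] 0.3942
shaker top 0.79 [260.2 228.4] 0.1202
shaker side 0.82 [348.3 261.3] 0.1106
```

View pics/seat.png

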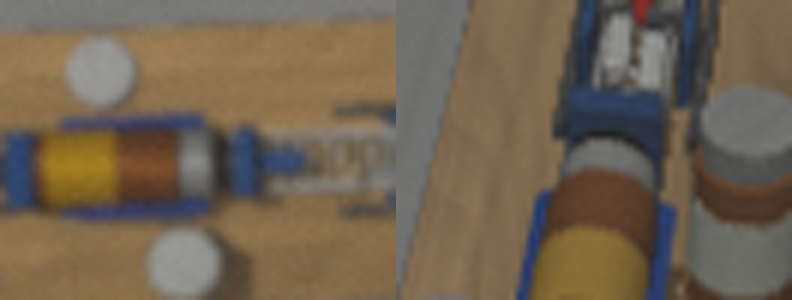

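>>> send_rows(
  moves=[0,0,0,0,0,0,-0.1,0,0,0,0,0,0,-0.25,0,0,0,0,0,0,-0.6,0,0,0,0,0,0,-0.8,0,0,0,0,0,0,-0.8,0,0,1,0,0,0,-0.8,0,0,1,0,0,0,-0.8,0,0,0.4,0,0,0,0],
)

```text
time: 15.48
ee_pos: [0.4753, -0.113, 0.1275]
tcp_rot: [180.0, -0.1, 1.7]
wrist_force: [0.6, -0.6, -0.3]
opening: 0.0606
grasp_force: 0.0
```

>>> send_rows(
  moves=[0,0.8,0,0,0,0,1,0,0.8,0,0,0,0,1,0,0.8,0,0,0,0,1,0,0.8,0,0,0,0,1,0,0,0,0,0,0,1,0,0,0,0,0,0,1],
)

```text
time: 16.23
ee_pos: [0.4747, -0.0332, 0.1259]
tcp_rot: [180.0, 0.0, 1.7]
wrist_force: [-0.4, -0.0, -0.2]
opening: -0.0001
grasp_force: 0.0
```

Run:
```python
from h import *
cam('side')
for e in bot.landmark_of('side','tab')[:2]: print(e['p'],e['pixel'],atz('side',e['pixel'],.066))
n='side';off=(310,150);f=6;im=cv2.resize(cv2.cvtColor(C[n]['color'],cv2.COLOR_RGB2BGR)[off[1]:off[1]+100,off[0]:off[0]+100],None,fx=f,fy=f,interpolation=2)
box(im,n,(-129,-16,60),(-101,16,66),(.469,.087),91.5,np.array(off),f,(0,255,0))
cv2.imwrite('pics/tab.png',im)
```

```text
0.45 [357.5, 205.1] [ 0.47255881 -0.02220036  0.066     ]
0.26 [356.9, 180.6] [ 0.48949586 -0.13813582  0.066     ]
```

View pics/tab.png

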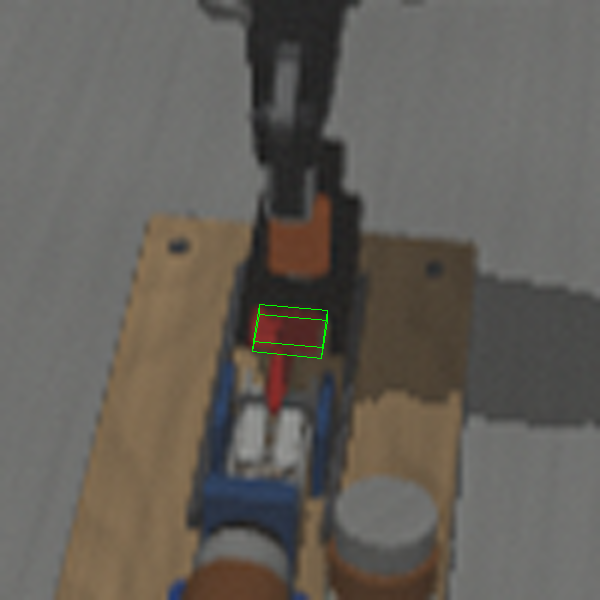

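>>> send_rows(
  moves=[-0.08,0.08,-1,0,0,0,1,0,0,-1,0,0,0,1,0,0,-0.2,0,0,0,1,0,0,-0.2,0,0,0,1,0,0,-0.2,0,0,0,1,0,0,-0.15,0,0,0,1],
)

```text
time: 17.08
ee_pos: [0.4736, -0.0317, 0.0586]
tcp_rot: [179.9, -0.1, 1.7]
wrist_force: [-0.8, -6.9, 5.9]
opening: -0.0003
grasp_force: 3.5
```

>>> send_rows(
  moves=[0,0,-0.12,0,0,0,1,0,0,-0.1,0,0,0,1,0,0,0,0,0,0,1,0,0,0,0,0,0,1,0,0,0,0,0,0,1,0,0,0,0,0,0,1,0,0,0,0,0,0,1,0,0,0,0,0,0,1],
)

```text
time: 18.08
ee_pos: [0.4737, -0.0322, 0.0537]
tcp_rot: [179.8, -0.1, 1.7]
wrist_force: [-1.6, -9.0, 10.1]
opening: -0.0
grasp_force: 6.0
```

```bash
python3 m.py;python3 - <<'E'
from h import *
ims=[]
for n,off in(('top',(245,205)),('side',(315,195))):
    c=cam(n);w,h=(66,70)
    ims.append(cv2.resize(cv2.cvtColor(c['color'],cv2.COLOR_RGB2BGR)[off[1]:off[1]+h,off[0]:off[0]+w],None,fx=6,fy=6,interpolation=2))
cv2.imwrite('pics/rel.png',np.hstack(ims))
E
```

```text
pad_face top 0.62 [290.7 229.9] 0.013
pad_face side 0.52 [353.3 231.9] 0.0035
cap_face top 0.59 [351.2 230.5] -0.1996
cap_face top 0.52 [281.5 230.5] 0.0453
cap_face side 0.44 [351.7 241.9] 0.0416
stop_face top 0.51 [252.  230.6] 0.1491
stop_face top 0.31 [196.8 213.1] 0.3443
stop_face side 0.62 [344.6 274. ] 0.1531
shaker top 0.56 [260.3 230.7] 0.1199
shaker top 0.24 [295.2 233.6] -0.0027
shaker side 0.9 [349.2 259.2] 0.1032
```

View pics/rel.png

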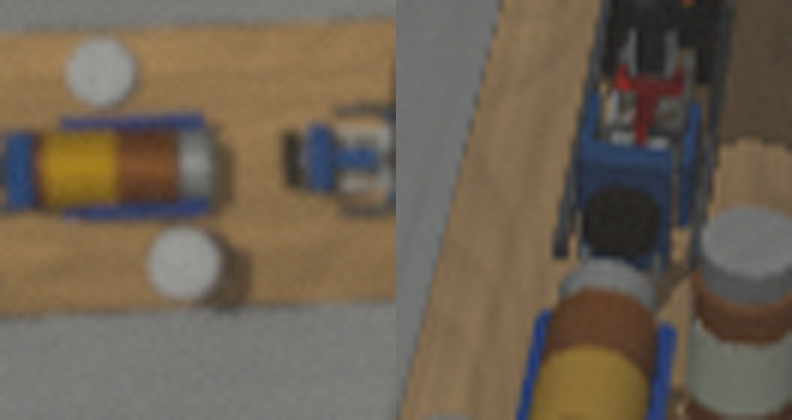

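>>> send_rows(
  moves=[0,0,0,0,0,0,1,0,0,0,0,0,0,1,0,0,0.3,0,0,0,1,0,0,0.6,0,0,0,1,0,0,1,0,0,0,1,0,0,1,0,0,0,1,0,0,1,0,0,0,1,0,0,0,0,0,0,1],
)

```text
time: 19.68
ee_pos: [0.4737, -0.0306, 0.1518]
tcp_rot: [-180.0, -0.2, 1.7]
wrist_force: [-0.2, 0.4, -1.0]
opening: -0.0
grasp_force: 0.0
```

```bash
python3 m.py | grep -E 'pad|cap'; python3 -c "
from h import *
bot.job_done()"
```

```text
pad_face top 0.45 [290.1 230.1] 0.0151
pad_face side 0.6 [351.7 231.9] 0.0042
cap_face top 0.4 [280.3 234. ] 0.0496
cap_face side 0.5 [349.4 245. ] 0.0539
the job is handed in; nothing more can be done
```

I handed the job in at about 20 s: four trigger strokes pressed the cap home (highest grip reading with the cap seated was 17.7 N), the tab then let the jaw spring fully open, and the shaker is still in its cradle; I judged seating and jaw-open from forces and pictures.

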